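# Lock a mortised rail in the wedge vise

### The arm

A 6-joint arm with a two-finger parallel gripper is mounted at the origin on a cart in front of the work surface, level with it; the furniture and walls round the work are solid. World frame = base frame: x ahead of the robot, y to its left, z up, the work surface at z = 0. Lengths are in m, angles in rad, forces in N, time in s.
With the tool pointing down it reaches from about 0.425 to 0.95 m from the base axis. Payload 14.7 kg.
Tool frame: the origin (TCP) lies midway between the tips of the shut fingers; the grasp point (between the pads) lies 19 mm behind it; z points along the fingers, y is the line along which they close (so a half turn about z gives the same grasp; the last joint's range is limited). The gripper opens to 85 mm and grips with 20 to 120 N. Pads are 22 mm wide; open, the fingers measure 114 mm over their backs; the gripper's body (76 mm by 85 mm) begins 54 mm behind the grasp point. The pads swing forward as they close: fully open they stand 13 mm farther back than shut.
Start: joints at [-1.38, 0.48, 1.596, -0, 1.065, -0.047], TCP at [0.153, -0.632, 0.231] pointing down, gripper open.
Joint ranges: [-2.75, 2.75], [-0.82, 2.05], [0.23, 2.67], [-1.56, 4.7], [0.09, 2.69], [-2.92, 2.92]. Speed limits (rad/s): [1.89, 1.89, 2.39, 3.01, 3.01, 3.01].

### API

Orientations are given as a unit quaternion [w, x, y, z].
In Python, from cell import arm gives the robot as it stands.
- The arm moves only by the shell command python3 -m pendant 'ROWS' [FORCE]. ROWS is JSON, a list of rows, each a list of 3 entries, a list of its own where there are three numbers: the turn, a rotation vector about the tool's x, y, z in rad, then the shift along the tool's x, y, z in mm, then the finger opening in mm, from 0 to 85.4. In form: [[[wx, wy, wz], [x, y, z], claw], ...]. A call has 1 to 8 rows; each row shifts and turns the commanded pose from where the row before left it, along the tool's axes as they then stand; what a row does not reach is not made up. A row lasts 1/12 s, in which the tool goes at most 41.7 mm and 7.16 degrees, less where a joint would pass 70% of its speed; a pose out of reach is approached as far as the arm can. A call with a gripper value outside its range is refused whole. The fingers move at their own pace and stop on an object; FORCE is the grip in N (left out, the last holds). Time passes only in rows, so rows that do not move let the fingers close. It gives the time, the measured TCP pose, the force, the opening and the grip force at its end, in the units of the state.
- arm.get_obs(): the state, without advancing time (a new reading comes with each control period).
- arm.grab_frame(name): name is "scene" or "side" or "wrist"; returns the picture (384x512x3 uint8, red, green, blue); there is no depth.
- arm.camera_params(name): a dict with "intrinsics" (3x3 intrinsics, pixels), "k1" (the pictures are not rectified: a ray, as slopes to the right and down, at radius r is drawn at 1 + k1 r^2 times it, then the intrinsics apply), "pose" (4x4, takes a point from camera to world coordinates). Camera axes: x right, y up, looking along -z (the intrinsics and any distortion apply to the point x, -y, -z); pixel columns grow to the right and rows downward; lengths in m; the calibration is good to about 2 mm. A picture is of the moment at which its call begins: read the wrist's pose just before it. camera_params takes no time and is no camera call; for the wrist camera it gives the pose at the moment of the call.
- arm.hand_in(): hands the job in; it is judged then, once.
Trained networks look in the newest picture that a camera, given by its name, has taken for a name from the list of things; names that differ only in an ending like _2 or _b are one class to them, and where a whole thing is asked for, a point or a joint stands for the part that bears it (a point fixed in the world has none). Each returns a list of dicts, best first, with "confidence" (0 to 1); they miss things now and then, are a little off and sometimes report something else, mostly with a low value. They report only what shows in the picture. A call takes as long as a camera call. They do not tell look-alikes from the thing itself.
- arm.look_for(query, camera): "rect" ([left, top, right, bottom] as shares, 0 to 1, of the picture: columns of its width, rows of its height, round what is visible of it).
The state is a dict: "time": time; "joint_pos": joint angles; "qd": joint speeds; "tau": joint torques, N m; "eef_pos": TCP position; "orientation": TCP orientation; "force": force on the tool from outside, world axes, zero at the start; "ft_torque": the same for the moment, N m; "width": finger opening in m; "gripper_force": force on a finger pad.
Only numpy, scipy, OpenCV 4.12 (cv2) and the standard library are available. Lean on these libraries where they do the work, as an engineer would, in place of code of your own. Each camera call takes 0.05 s, during which the arm holds its last target. There are 200 camera calls.

### The job

Lay the short mortised rail flat in the wedge vise, mortise up, against the end stop and the rubber-lined fence. Start the dark wedge by hand, loosely, between the rail and the slanting cleat (thin end first, straight side to the rail), let go, then drive it with two or more separate taps of the mallet from the right of the bench on its thick end until the rail is clamped tight. Finally lay the mallet flat on the bench, clear of the vise, and do not disturb the other things on the bench.

Things in the scene. Friction and masses are not known exactly. Their poses are not given: they have to be found in the camera images.
- vise: Wedge vise, fixed to the bench: plywood base 140 (x) x 180 (y) x 18 mm high; origin at the centre of its underside. On it stand 18 mm high battens (tops at z = 36 mm): fence along the +x side with a black rubber liner, end stop across the +y end, slanting cleat on the -x side. The wedge is driven along +y from the open -y end, between rail and cleat.
- rail_seat (a point): Point of the vise (its x = +19, y = +10, z = +18 mm) where the rail's origin lies when the rail is seated: its side on the liner's free face (x = +39 mm), its end on the end stop (face at y = +70 mm, x = +6 to +47), flat on the base. Liner and fence end at about y = -76 mm and -88 mm.
- wedge_snug (a point): Point of the vise (its x = -11, y = -50, z = +18 mm) where the wedge's origin lies, its y along the vise's y, when it first bears on a seated rail and the cleat; the thick end then sticks out 45 mm beyond the base. The cleat, 26 mm wide, has its inner face straight from x = -25 mm at y = -87 to x = -8 mm at y = +87 (taper 1:10).
- liner (a joint): How far the rubber liner of the fence is squeezed (m): 0 free, grows in the vise's +x as the rail is pressed on it; springy, 5 N per mm, at most 6 mm. The rail is tight from 1.5 mm up; loosely set means below 1 mm.
- rail: Short rail of pale wood, 40 (x) x 120 (y) x 38 mm high, about 0.13 kg, with a half-chopped mortise and pencil lines in its top; the same end for end; origin at the centre of its underside, length along its y. Held in the vise it stands 20 mm above the battens, where fingers can grip it.
- wedge: Dark hardwood wedge standing on edge, 170 long (its y) x 34 mm high, about 60 g; origin in the middle of its underside. Straight face at own x = +10 mm, slanting face on the -x side: 29 mm thick at the thick end (y = -85), 12 mm at the thin end (y = +85). Balance point at y = -12 mm: let go with its origin more than 25 mm short of wedge_snug it tips off the base.
- wedge_tip (a point): Centre of the wedge's thin end face (own x = +4, y = +85, z = +17 mm).
- wedge_butt (a point): Centre of the wedge's thick end face, which the mallet strikes (own x = -4.5, y = -85, z = +17 mm). Taps of 10 to 20 N drive it on, slower as it tightens; it is tight 15 to 30 mm beyond snug and stays where it is driven.
- mallet: Wooden mallet lying at the right front of the bench (another one far back by the glue bottle is not in use), about 0.52 kg; own x runs from handle to head, z up; origin under the middle of its 310 mm length. Handle 20 mm wide and 26 mm high, its axis at z = 35 mm, from x = -155 to +92 mm; head 62 (x) x 115 (y) x 70 mm (z), its striking faces look to own +y and -y.
- mallet_head (a point): Centre of the mallet's head (own x = +123, y = 0, z = +35 mm); the striking faces are 57.5 mm to either side along the mallet's y.
- nail_tin: Bystander: open blue tin of nails, 74 mm across, 55 mm high; origin under its centre.
- tape_measure: Bystander: black and yellow tape measure standing on edge, 32 x 76 x 63 mm; origin under its centre.
- masking_tape: Bystander: roll of masking tape lying flat, 103 mm across, 25 mm high; origin under its centre.
- pencil: Bystander: green pencil, 150 mm long along its y, 7 mm thick; origin under its middle.
- spectacles: Bystander: red spectacles on the notepad, 141 x 142 x 42 mm; origin under the centre.
Things that resemble listed ones, but are neither listed nor needed, are in the scene too. What is shaped like the rail but blue is not meant.

How it is judged:
By the outcome, as a careful person would: the job done as asked, in the order asked, and still so for the second after the job is handed in, with the robot touching nothing.
It also fails if it takes over 72 s, if anything falls off the work surface, if the arm or the gripper's body presses on something with over 40 N, if the wrist force passes 120 N, or if a joint passes its speed limit or range.

## Working session

There is one attempt and no reset: what is moved stays moved. The work goes in short steps, Python scripts to look and compute and a shell command to move; the robot and the scene stay as the last step left them, time stands still between calls to the robot, and variables do not carry over. Pictures are saved under pics/ and viewed, at most 10 in all, crops included, and the job is handed in when it is done.

```bash
ls; mkdir -p pics
cat > h.py <<'E'
import numpy as np, cv2
from cell import arm
from scipy.spatial.transform import Rotation as R
def cam(n): 
    p=arm.camera_params(n); return np.array(p["intrinsics"]),p["k1"],np.array(p["pose"])
def ray(n,uv,c=None):
    K,k1,T=c or cam(n)
    x,y=np.linalg.solve(K,[uv[0],uv[1],1])[:2]
    r=rd=np.hypot(x,y)
    for _ in range(30): r=rd/(1+k1*r*r)
    s=r/rd if rd>0 else 1
    d=T[:3,:3]@np.array([x*s,-y*s,-1]); return T[:3,3],d
def onz(n,uv,z,c=None):
    o,d=ray(n,uv,c); return o+d*(z-o[2])/d[2]
def proj(n,P,c=None):
    K,k1,T=c or cam(n)
    q=(np.atleast_2d(P)-T[:3,3])@T[:3,:3]
    a=np.c_[q[:,0],-q[:,1]]/-q[:,2:3]; a=a*(1+k1*(a**2).sum(1,keepdims=True))
    return np.c_[a,np.ones(len(a))]@K.T[:,:2]
def save(n,f,box=None,k=1):
    im=arm.grab_frame(n)[:,:,::-1].copy()
    cv2.imwrite('pics/raw_'+f,im)
    if box: im=im[box[1]:box[3],box[0]:box[2]]
    if k!=1: im=cv2.resize(im,None,fx=k,fy=k,interpolation=cv2.INTER_CUBIC)
    cv2.imwrite('pics/'+f,im); return im
def st():
    o=arm.get_obs(); print(round(o["time"],2),np.round(o["eef_pos"],4),np.round(o["orientation"],4),np.round(o["force"],1),round(o["width"],4),np.round(o["gripper_force"],1)); return o
def go(p,yaw=None,w=None):
    "shift in tool axes mm to world point p, current pose"
    o=arm.get_obs(); q=np.array(o["orientation"]); r=R.from_quat(q[[1,2,3,0]])
    return np.round(r.inv().apply(np.array(p)-o["eef_pos"])*1000,1)
E
python3 - <<'E'
from h import *
a=save("scene","a.png",k=1.5); b=save("side","b.png",k=1.5)
st(); print(R.from_quat(np.array(arm.get_obs()["orientation"])[[1,2,3,0]]).as_matrix().round(3))
for n in ("scene","side"):
  print(n,cam(n)[2].round(2)[:3,3])
  for q in ("vise","rail","wedge","mallet"):
    print(q,[(np.round(np.array(d["rect"])*[512,384,512,384]).astype(int).tolist(),round(d["confidence"],2)) for d in arm.look_for(q,n)])
E
```

```text
pics
0.1 [ 0.1531 -0.6314  0.2307] [-5.000e-04  9.929e-01  1.186e-01 -0.000e+00] [ 0.2 -0.2  0.7] 0.0856 0.0
[[ 0.972  0.236 -0.   ]
 [ 0.236 -0.972  0.001]
 [ 0.    -0.001 -1.   ]]
scene [-0.46  0.64  0.88]
vise [([207, 181, 276, 228], 0.93), ([101, 243, 134, 289], 0.74)]
rail [([183, 218, 207, 259], 0.89), ([139, 229, 153, 267], 0.59)]
wedge [([283, 184, 299, 198], 0.5)]
mallet []
side [0.24 1.37 0.75]
vise [([220, 179, 279, 222], 0.73), ([196, 213, 221, 243], 0.52)]
rail [([216, 249, 270, 281], 0.95), ([243, 219, 281, 253], 0.74), ([229, 184, 249, 204], 0.6)]
wedge [([257, 169, 306, 180], 0.57), ([194, 213, 219, 246], 0.37)]
mallet [([251, 124, 285, 165], 0.94)]
```

View pics/a.png

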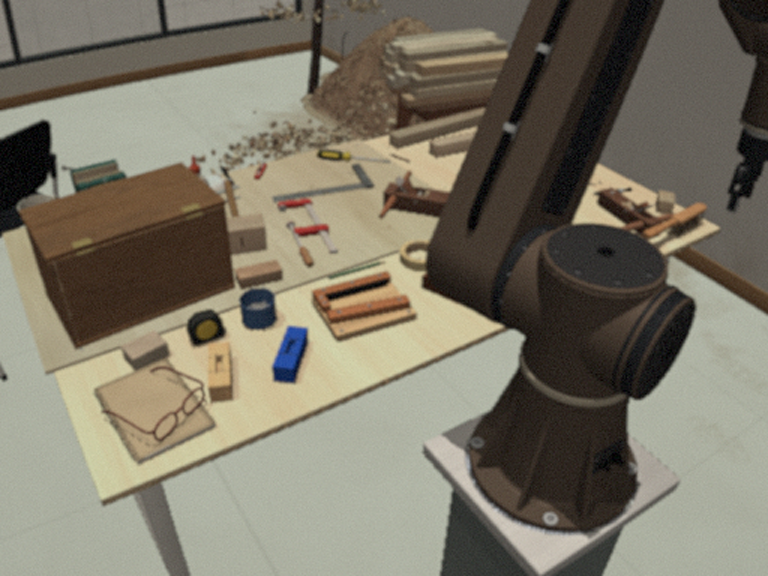

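View pics/b.png

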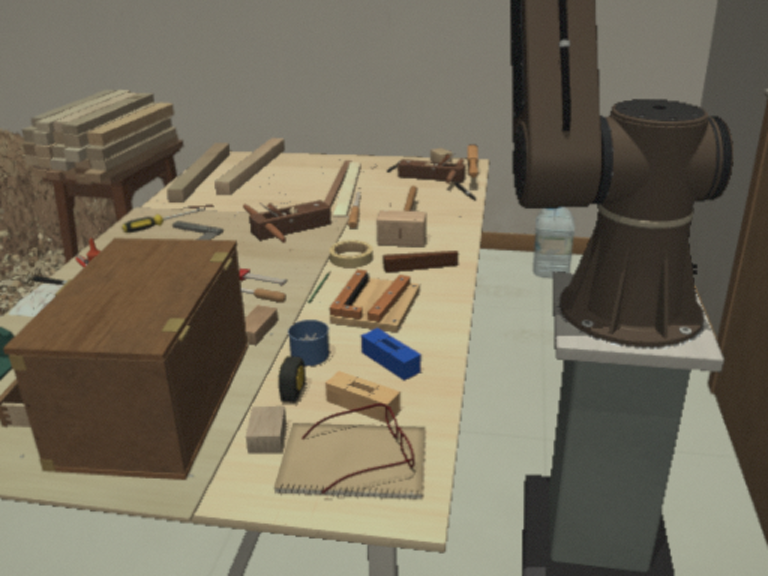

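Scene picture: the rail candidates are the pale one with the mortise at (147,247) and the blue one at (195,236), plus a grey block at (97,233). In the side view these are at (242,262), (260,236) and (178,286). I choose the pale one. In the side view the vise is at (250,200), the dark wedge at (280,174) and the mallet at (268,152). The dark planes behind are decoys.

Run:
```python
from h import *
f=lambda x,y:(x/1.5,y/1.5)
for nm,u,z in [("rail a",(363,393),.02),("blue",(390,353),.02),("vise base c",(375,302),.018),("wedge L",(384,262),.0),("wedge R",(458,258),.0),("mallet head",(402,230),.035),("handle end",(412,190),.035),("tape",(350,253),.012),("pencil",(319,287),0),("tin",(309,343),.027),("tapemeasure",(291,380),.03),("left plane",(285,220),.03),("spect",(360,440),.02),("edge near",(484,200),0),("edge near2",(445,530),0)]:
    print(nm,onz("side",f(*u),z).round(3))
for nm,u,z in [("rail",(220,372),.02),("vise",(365,303),.018)]: print("scene",nm,onz("scene",f(*u),z).round(3))
w=cam("wrist"); T=w[2]; o=arm.get_obs()
r=R.from_quat(np.array(o["orientation"])[[1,2,3,0]])
print("wristcam in tool",r.inv().apply(T[:3,3]-o["eef_pos"]).round(3)); print((r.as_matrix().T@T[:3,:3]).round(2)); print(w[0],w[1])
save("wrist","w0.png")
```

```text
rail a [0.47  0.388 0.02 ]
blue [0.447 0.261 0.02 ]
vise base c [0.51  0.075 0.018]
wedge L [ 0.532 -0.148  0.   ]
wedge R [ 0.366 -0.194  0.   ]
mallet head [ 0.508 -0.258  0.035]
handle end [ 0.524 -0.537  0.035]
tape [ 0.615 -0.16   0.012]
pencil [ 0.65  -0.005  0.   ]
tin [0.597 0.262 0.027]
tapemeasure [0.594 0.384 0.03 ]
left plane [ 0.813 -0.293  0.03 ]
spect [0.45  0.507 0.02 ]
edge near [ 0.328 -0.578  0.   ]
edge near2 [0.306 0.646 0.   ]
scene rail [0.462 0.397 0.02 ]
scene vise [0.509 0.056 0.018]
wristcam in tool [ 0.072  0.    -0.142]
[[ 0.    0.96  0.28]
 [ 1.   -0.    0.  ]
 [ 0.    0.28 -0.96]]
[[293.89741967   0.         251.69256062]
 [  0.         293.89741967 192.94809589]
 [  0.           0.           1.        ]] -0.06951452938058122
```

View pics/w0.png

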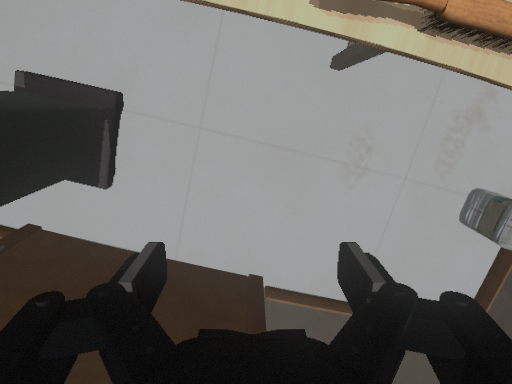

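```bash
python3 -m pendant '[[[0,0,0.12],[0,0,-15],85],[[0,0,0.118],[0,0,-15],85],[[0,0,0],[20.5,-34,-6],85],[[0,0,0],[20.5,-34,-6],85],[[0,0,0],[20.5,-34,-6],85],[[0,0,0],[20.5,-34,-6],85],[[0,0,0],[20.5,-34,-6],85],[[0,0,0],[20.5,-34,-6],85]]'
python3 -m pendant '[[[0,0,0],[20.5,-34,-6],85],[[0,0,0],[20.5,-34,-6],85],[[0,0,0],[20.5,-34,-6],85],[[0,0,0],[20.5,-34,-6],85],[[0,0,0],[20.5,-34,-6],85],[[0,0,0],[20.5,-34,-6],85],[[0,0,0],[20.5,-34,-6],85],[[0,0,0],[20.5,-34,0],85]]'
python3 - <<'E'
from h import *
arm.get_obs(); save("wrist","w1.png"); st()
for q in ("wedge","mallet","vise","masking_tape"):
    print(q,[(np.round(np.array(d["rect"])*[512,384,512,384]).astype(int).tolist(),round(d["confidence"],2)) for d in arm.look_for(q,"wrist")])
np.save("c1.npy",np.array(cam("wrist"),dtype=object),allow_pickle=True)
E
```

```text
time: 1.22
eef_pos: [0.2767, -0.426, 0.2977]
orientation: [0.0, 1.0, -0.0, 0.0]
force: [1.9, -0.7, 0.6]
width: 0.0848
gripper_force: 0.0
time: 1.88
eef_pos: [0.4413, -0.1541, 0.3407]
orientation: [0.0, 1.0, -0.0, 0.001]
force: [0.3, -0.7, -0.7]
width: 0.085
gripper_force: 0.0
1.93 [ 0.4441 -0.1488  0.3402] [-9.0e-04  1.0e+00  9.0e-04  1.6e-03] [-0.   5.4 -1.3] 0.0851 0.0
wedge [([209, 97, 260, 203], 0.55)]
mallet [([305, 65, 509, 155], 0.8)]
vise [([50, 57, 176, 157], 0.98)]
masking_tape [([222, 0, 289, 75], 0.8), ([103, 13, 203, 22], 0.28)]
```

View pics/w1.png

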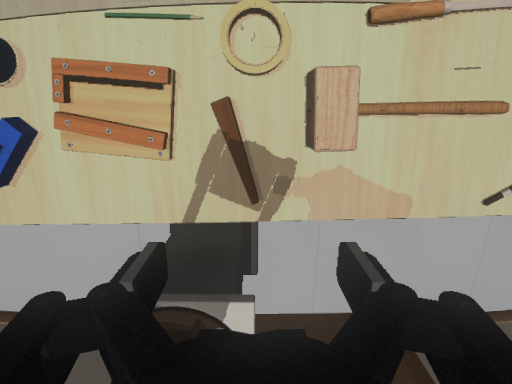

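Run:
```python
from h import *
st(); c=cam("wrist"); np.save("c1.npy",c[2]); save("wrist","w2.png",box=(40,40,360,220),k=2.5); print((c[2]-cam("wrist")[2]).round(4)[:3,3])
```

```text
2.13 [ 0.4401 -0.1557  0.3392] [ 1.e-04  1.e+00  5.e-04 -1.e-04] [-0.7 -0.  -0.3] 0.0851 0.0
[0.0003 0.0007 0.    ]
```

View pics/w2.png

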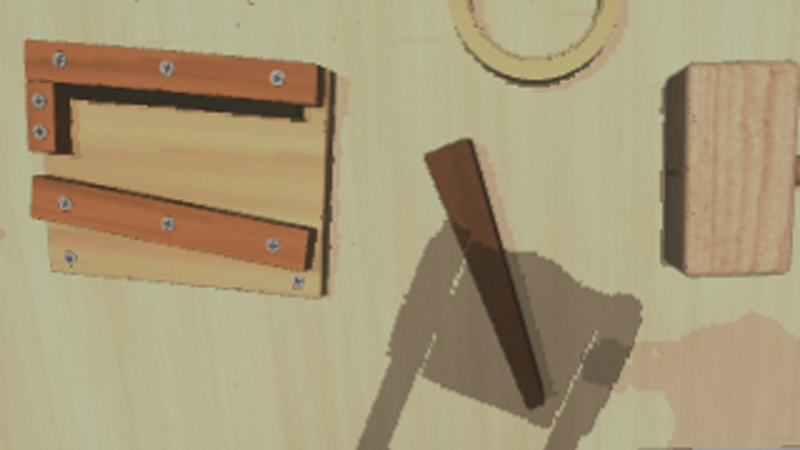

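Crop of the still picture: vise fence corners are at (25,40) and (322,66), the cleat inner edge runs (33,176) to (315,230), the wedge's thick end is at (424,155)/(470,139) and its thin end at (526,405)/(544,400), and the mallet head's left edge is x≈690.

```bash
cat >> h.py <<'E'
from scipy.optimize import least_squares
def fit(n,c,pts,x0):
    m=np.array([p[0] for p in pts])/1000.; u=np.array([p[1] for p in pts],float)
    def W(v): 
        cs,s=np.cos(v[2]),np.sin(v[2]); return np.c_[v[0]+cs*m[:,0]-s*m[:,1],v[1]+s*m[:,0]+cs*m[:,1],m[:,2]]
    r=least_squares(lambda v:(proj(n,W(v),c)-u).ravel(),x0,x_scale=[.01,.01,.05],loss='soft_l1')
    return r.x, (proj(n,W(r.x),c)-u).round(1).tolist()
E
python3 - <<'E'
from h import *
c=cam("wrist"); c=(c[0],c[1],np.load("c1.npy"))
f=lambda x,y:(40+(x+.5)/2.5-.5,40+(y+.5)/2.5-.5)
V=[((70,90,36),f(25,40)),((70,-88,36),f(322,66)),((6,70,36),f(56,153)),((6,90,36),f(29,150)),((-25,-87,36),f(315,230)),((-8,87,36),f(33,176)),((-51,-87,36),f(305,270)),((-34,87,36),f(32,214)),((-70,-90,18),f(322,297)),((-70,90,18),f(51,271))]
x,r=fit("wrist",c,V,[.5,.07,0]);print("vise",x.round(4),r)
Wd=[((10,-85,34),f(424,155)),((-19,-85,34),f(470,139)),((10,85,34),f(526,405)),((-2,85,34),f(544,400))]
print("wedge",*fit("wrist",c,Wd,[.45,-.17,3.14+.2]))
M=[((154,-57.5,70),f(690,63)),((154,57.5,70),f(690,273)),((92,57.5,70),f(792,274))]
print("mallet",*fit("wrist",c,M,[.51,-.37,1.57]))
E
```

```text
vise [ 0.5103  0.0582 -0.1115] [[-1.1, -1.0], [-0.2, -1.0], [0.7, -0.1], [-1.0, -0.0], [-0.8, 0.2], [-0.3, -0.8], [2.6, 1.4], [1.0, 1.3], [0.4, 1.0], [-0.1, -0.1]]
wedge [ 0.44425597 -0.13304573  1.93514481] [[-0.2, -0.8], [-0.3, -1.8], [0.4, 2.3], [0.2, 1.8]]
mallet [ 0.51588072 -0.39565166  1.60957675] [[-0.0, -1.3], [-1.3, 1.8], [1.5, 0.1]]
```

```bash
python3 -m pendant '[[[0,0,0],[0,-40,0],85],[[0,0,0],[0,-40,0],85],[[0,0,0],[0,-40,0],85],[[0,0,0],[0,-40,0],85],[[0,0,0],[0,-40,0],85],[[0,0,0],[0,-40,0],85],[[0,0,0],[0,-40,0],85],[[0,0,0],[0,-40,0],85]]' | head -2
python3 -m pendant '[[[0,0,0],[0,-40,0],85],[[0,0,0],[0,-40,0],85],[[0,0,0],[0,-40,0],85],[[0,0,0],[0,-30,0],85],[[0,0,0],[0,0,0],85],[[0,0,0],[0,0,0],85]]' | head -2
python3 - <<'E'
from h import *
st(); c=cam("wrist"); np.save("c2.npy",c[2]); im=save("wrist","w3.png",box=(90,0,490,250),k=2); print((c[2]-cam("wrist")[2]).round(4)[:3,3], np.round(arm.get_obs()["joint_pos"],2))
E
```

```text
time: 2.85
eef_pos: [0.4402, 0.1646, 0.3394]
time: 3.35
eef_pos: [0.4408, 0.3142, 0.3388]
3.35 [0.4408 0.3142 0.3388] [ 3.e-04  1.e+00  0.e+00 -3.e-04] [-0.4 -0.4  0. ] 0.0848 0.0
[ 0.      0.001  -0.0001] [ 0.56  0.23  1.7  -0.    1.21  2.13]
```

View pics/w3.png

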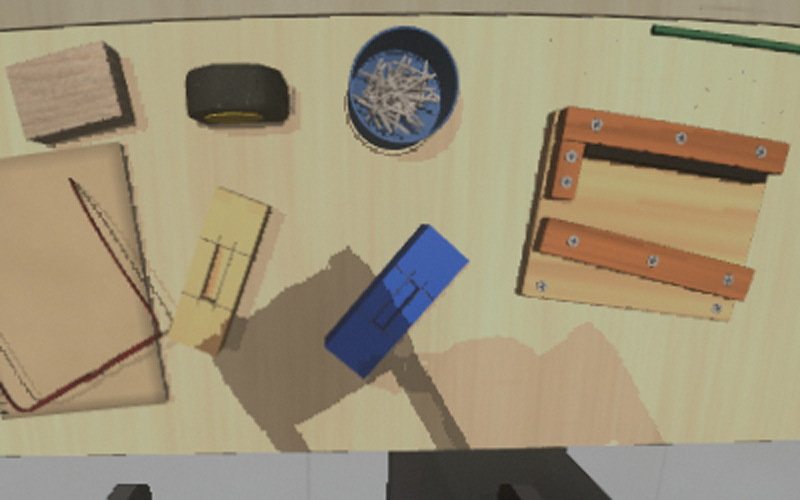

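The close crop confirms the pale rail at about (220,270), with its mortise and pencil lines up. The blue look-alike is at (395,300), and the spectacles' corner at (160,330) is close to the rail.

Run:
```python
from h import *
c=cam("wrist"); c=(c[0],c[1],np.load("c2.npy"))
f=lambda x,y:(90+(x+.5)/2-.5,(y+.5)/2-.5)
V=[((70,90,36),f(567,107)),((70,-88,36),f(788,145)),((6,70,36),f(575,199)),((6,90,36),f(550,197)),((-25,-87,36),f(754,270)),((-8,87,36),f(548,218)),((-51,-87,36),f(745,300)),((-34,87,36),f(539,250)),((-70,-90,18),f(728,320)),((-70,90,18),f(521,293))]
x,r=fit("wrist",c,V,[.5,.07,0]);print("vise",x.round(4),r)
Rl=[((20,-60,38),f(271,206)),((-20,-60,38),f(222,186)),((20,60,38),f(217,355)),((-20,60,38),f(169,338))]
# identify ordering by yaw: own y toward robot (-x), own x -> toward +y? try both
for Q in (Rl,[((-a[0],a[1],a[2]),u) for a,u in Rl]):
  for y0 in (1.23,-1.9): print("rail",*fit("wrist",c,Q,[.48,.39,y0]))
# spectacles pts
print(onz("wrist",f(160,330),.02,c),onz("wrist",f(70,180),.04,c))
```

```text
vise [ 0.5103  0.0615 -0.1155] [[-0.8, -1.7], [1.4, -0.6], [-0.6, 0.2], [-1.2, -0.6], [0.9, 0.1], [-0.2, -1.1], [0.7, 1.5], [0.8, 0.6], [0.3, 1.4], [-0.8, 1.1]]
rail [0.4693677  0.39196961 1.80901221] [[-50.5, -3.2], [0.4, -0.2], [-0.3, 0.4], [48.5, 2.9]]
rail [ 0.37173124  0.39551795 -1.24752026] [[-0.3, 125.7], [1.4, 142.8], [-0.2, -17.9], [-0.3, -1.1]]
rail [0.46940157 0.39234632 1.18694146] [[0.6, 0.3], [-0.8, -0.3], [0.3, 0.5], [-0.1, -0.5]]
rail [ 0.37168278  0.3965627  -1.90339307] [[-47.6, 125.4], [0.3, 142.8], [-0.4, -17.8], [48.6, -0.9]]
[0.42330902 0.4448434  0.02      ] [0.53779546 0.49732131 0.04      ]
```

```bash
python3 -m pendant '[[[0,0,0],[14.3,-39,0],66],[[0,0,0],[14.3,-39,0],66],[[0,0,0.096],[0,0,38],66],[[0,0,0.096],[0,0,38],66],[[0,0,0.096],[0,0,38],66],[[0,0,0.096],[0,0,38],66],[[0,0,0],[0,0,38],66],[[0,0,0],[0,0,38],66]]'  | head -2
python3 -m pendant '[[[0,0,0],[0,0,20],66],[[0,0,0],[0,0,0],66]]'
python3 - <<'E'
from h import *
st(); print(go([.4694,.3923,.020]), np.round(arm.get_obs()["joint_pos"],2))
o=arm.get_obs(); m=R.from_quat(np.array(o["orientation"])[[1,2,3,0]]).as_matrix(); print(np.arctan2(m[1,0],m[0,0]))
E
```

```text
time: 4.07
eef_pos: [0.4699, 0.3899, 0.1101]
time: 4.23
eef_pos: [0.4675, 0.3883, 0.0872]
orientation: [0.003, 0.981, -0.192, -0.002]
force: [-1.2, -0.2, -0.4]
width: 0.0657
gripper_force: 0.0
4.23 [0.4675 0.3883 0.0872] [ 0.0027  0.9813 -0.1922 -0.0024] [-1.2 -0.2 -0.4] 0.0657 0.0
[ 0.5 -4.8 67.1] [ 0.64  0.6   1.81 -0.    0.74  2.6 ]
-0.3868145573562221
```

```bash
python3 -m pendant '[[[0,0,0],[0,0,35],66],[[0,0,0],[0,0,30],66],[[0,0,0],[0,0,0],66],[[0,0,0],[0,0,0],66]]' | head -2
python3 -m pendant '[[[0,0,0],[0,0,0],30],[[0,0,0],[0,0,0],30],[[0,0,0],[0,0,0],30],[[0,0,0],[0,0,0],30],[[0,0,0],[0,0,0],30]]' 50
```

```text
time: 4.57
eef_pos: [0.4693, 0.391, 0.027]
time: 4.98
eef_pos: [0.4704, 0.3929, 0.029]
orientation: [-0.001, 0.982, -0.191, 0.001]
force: [1.0, -3.9, 13.4]
width: 0.0382
gripper_force: 49.2
```

```bash
python3 -m pendant '[[[0,0,0],[0,0,-20],30],[[0,0,0],[0,0,-38],30],[[0,0,0],[0,0,-38],30],[[0,0,0],[0,0,-38],30],[[0,0,0],[19.6,31.6,0],30],[[0,0,0],[19.6,31.6,0],30],[[0,0,0],[19.6,31.6,0],30],[[0,0,0],[19.6,31.6,0],30]]' | head -2
python3 -m pendant '[[[0,0,0],[19.6,31.6,0],30],[[0,0,0],[19.6,31.6,0],30],[[0,0,0],[19.6,31.6,0],30],[[0,0,0],[19.6,31.6,0],30],[[0,0,0],[19.6,31.6,0],30],[[0,0,-0.12],[0,0,0],30],[[0,0,-0.12],[0,0,0],30],[[0,0,-0.12],[0,0,0],30]]' | head -2
python3 -m pendant '[[[0,0,-0.12],[0,0,0],30],[[0,0,-0.12],[0,0,0],30],[[0,0,-0.12],[0,0,0],30],[[0,0,-0.12],[0,0,0],30],[[0,0,-0.12],[0,0,0],30],[[0,0,-0.12],[0,0,0],30],[[0,0,-0.12],[0,0,0],30],[[0,0,-0.12],[0,0,0],30]]' | head -2
python3 -m pendant '[[[0,0,-0.12],[0,0,0],30],[[0,0,-0.12],[0,0,0],30],[[0,0,-0.12],[0,0,0],30],[[0,0,-0.044],[0,0,0],30],[[0,0,0],[0,0,0],30],[[0,0,0],[0,0,0],30]]'
cat >> h.py <<'E'
def psi():
    m=R.from_quat(np.array(arm.get_obs()["orientation"])[[1,2,3,0]]).as_matrix(); return round(float(np.arctan2(m[1,0],m[0,0])),4)
E
python3 - <<'E'
from h import *
st(); print(go([.5263,.0632,.065]),psi(),np.round(arm.get_obs()["joint_pos"],2))
E
```

```text
time: 5.65
eef_pos: [0.4946, 0.2445, 0.1624]
time: 6.32
eef_pos: [0.5264, 0.0615, 0.162]
time: 6.98
eef_pos: [0.5263, 0.0625, 0.162]
time: 7.48
eef_pos: [0.5263, 0.0625, 0.1615]
orientation: [0.001, 0.784, 0.62, 0.001]
force: [0.1, -0.4, -1.5]
width: 0.0381
gripper_force: 51.9
7.48 [0.5263 0.0625 0.1615] [5.000e-04 7.845e-01 6.202e-01 7.000e-04] [ 0.1 -0.4 -1.5] 0.0381 51.9
[ 0.7 -0.3 96.5] 1.3379 [ 0.06  0.4   1.94 -0.    0.8   0.29]
```

```bash
python3 -m pendant '[[[0,0,-0.119],[0,0,30],30],[[0,0,0],[0,0,35],30],[[0,0,0],[0,0,20],30],[[0,0,0],[0,0,0],30],[[0,0,0],[0,0,0],30]]' | head -2
python3 - <<'E'
from h import *
st(); print(psi()); c=cam("wrist"); np.save("c3.npy",c[2]); save("wrist","w4.png",k=1.5)
E
```

```text
time: 7.9
eef_pos: [0.5255, 0.0624, 0.0753]
7.9 [0.5255 0.0624 0.0753] [-5.000e-04  7.461e-01  6.658e-01 -6.000e-04] [ 0.6 -0.1 -0.4] 0.0382 51.9
1.4572
```

View pics/w4.png

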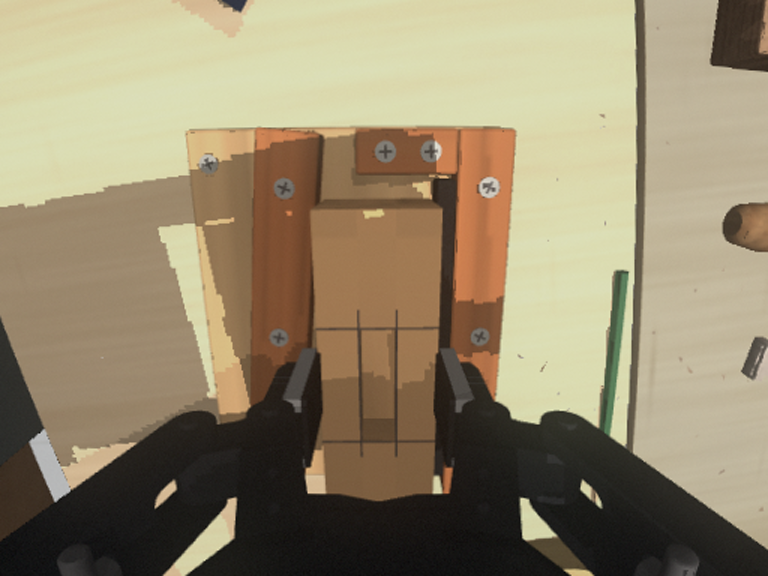

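Picture: the rail is held parallel to the fence. The end stop's face is at row 174, the rail end at row 206 (top face), and the liner is just right of the rail.

Run:
```python
from h import *
c=cam("wrist"); c=(c[0],c[1],np.load("c3.npy"))
f=lambda x,y:((x+.5)/1.5-.5,(y+.5)/1.5-.5)
V=[((70,90,36),f(515,128)),((-70,90,18),f(188,130)),((6,70,36),f(357,174)),((6,90,36),f(357,130)),((-8,87,36),f(322,133)),((-34,87,36),f(255,128)),((47,70,36),f(457,174))]
x,r=fit("wrist",c,V,[.51,.06,-.11]);print("vise",x.round(4),r)
E=[onz("wrist",f(*u),.0843,c) for u in ((311,206),(442,206))]
print(np.round(E,4))
a=x[2]; Rm=np.array([[np.cos(a),-np.sin(a)],[np.sin(a),np.cos(a)]])
print("rail end corners in vise",[((Rm.T@(e[:2]-x[:2]))*1000).round(1) for e in E])
```

```text
vise [ 0.5102  0.0596 -0.1209] [[3.4, -0.7], [-2.6, -0.9], [-0.1, 2.0], [-0.2, -3.7], [-0.7, -0.4], [-0.0, 3.1], [1.5, 2.7]]
[[0.5124 0.1231 0.0843]
 [0.5512 0.1186 0.0843]]
rail end corners in vise [array([-5.4, 63.2]), array([33.7, 63.5])]
```

```bash
python3 -m pendant '[[[0,0,0],[0,0,15],30],[[0,0,0],[0,0,10],30],[[0,0,0],[0,0,5],30],[[0,0,0],[0,0,0],30],[[0,0,0],[0,0,0],30]]' | head -4
python3 -m pendant '[[[0,0,0],[4,0,0],30],[[0,0,0],[4,0,0],30],[[0,0,0],[2,0,0],30],[[0,0,0],[0,0,0],30],[[0,0,0],[0,0,0],30]]' | head -4
python3 -m pendant '[[[0,0,0],[0,3,0],30],[[0,0,0],[0,3,0],30],[[0,0,0],[0,0,0],30],[[0,0,0],[0,0,0],30]]' | head -5
```

```text
time: 8.37
eef_pos: [0.5265, 0.0625, 0.046]
orientation: [0.0, 0.746, 0.666, 0.0]
force: [0.8, -0.2, -1.2]
time: 8.78
eef_pos: [0.5271, 0.0711, 0.0459]
orientation: [0.001, 0.745, 0.667, -0.001]
force: [-2.2, -26.7, 10.0]
time: 9.12
eef_pos: [0.5281, 0.0708, 0.0458]
orientation: [-0.002, 0.745, 0.667, -0.004]
force: [-25.7, -16.5, 37.3]
width: 0.0384
```

```bash
python3 -m pendant '[[[0,0,0],[0,-4,0],30],[[0,0,0],[0,0,0],62],[[0,0,0],[0,0,0],62],[[0,0,0],[0,0,0],62],[[0,0,0],[0,0,-10],62],[[0,0,0],[0,0,-35],62],[[0,0,0],[-10,0,-40],62],[[0,0,0],[-20,0,-35],62]]' | head -5
python3 -m pendant '[[[0,0,0],[-30,0,-20],62],[[0,0,0],[-30,0,0],62],[[0,0,0],[-30,0,0],62],[[0,0,0],[0,0,0],62],[[0,0,0],[0,0,0],62]]' | head -2
python3 - <<'E'
from h import *
st(); print(psi()); c=cam("wrist"); np.save("c4.npy",c[2]); save("wrist","w5.png",box=(40,0,440,300),k=2);print((c[2]-cam("wrist")[2]).round(4)[:3,3])
E
```

```text
time: 9.78
eef_pos: [0.5256, 0.0435, 0.1676]
orientation: [-0.0, 0.745, 0.667, 0.0]
force: [1.1, -0.6, 0.7]
width: 0.0621
time: 10.2
eef_pos: [0.5156, -0.0482, 0.1861]
10.2 [ 0.5156 -0.0482  0.1861] [3.000e-04 7.464e-01 6.655e-01 3.000e-04] [0.9 0.3 0.7] 0.0618 0.0
1.4564
[-0.     -0.0009  0.0003]
```

View pics/w5.png

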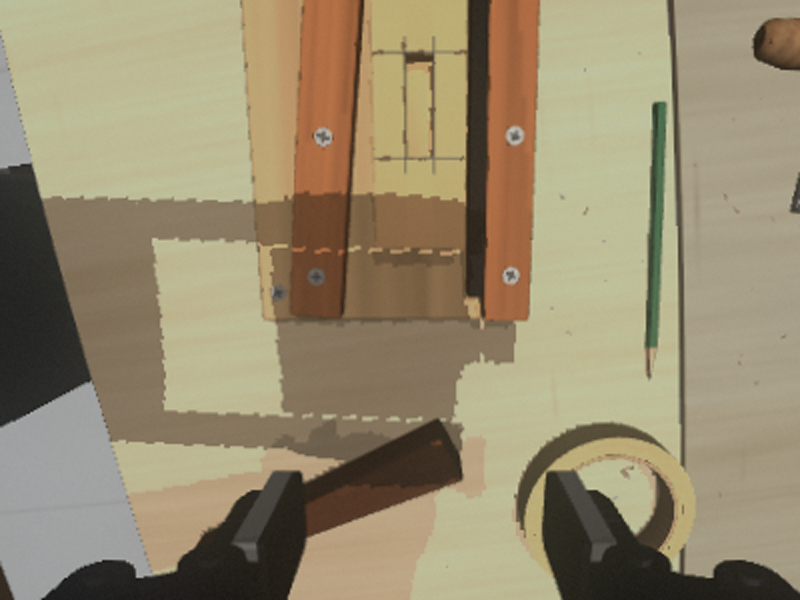

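Picture: the rail lies mortise up between cleat and liner. Its right edge is at column 466, the liner is at 468–486, the masking tape is at (610,510) and the wedge's thick end at (440,450).

Run:
```python
from h import *
c=cam("wrist"); c=(c[0],c[1],np.load("c4.npy"))
f=lambda x,y:(40+(x+.5)/2-.5,(y+.5)/2-.5)
V=[((-25,-87,36),f(342,316)),((-51,-87,36),f(291,314)),((70,-88,36),f(527,319)),((47,-88,36),f(486,319)),((-70,-90,18),f(263,319)),((39,-76,36),f(467,297))]
x,r=fit("wrist",c,V,[.51,.06,-.11]);print("vise",x.round(4),r)
x[2]=-.1145
a=x[2]; Rm=np.array([[np.cos(a),-np.sin(a)],[np.sin(a),np.cos(a)]])
for n,u,z in (("Lmark",(372,100),.056),("R",(467,50),.056),("R2",(465,240),.056),("R3",(464,250),.056),("L2",(375,250),.056),("liner",(468,200),.036),("liner",(467,20),.036)):
  e=onz("wrist",f(*u),z,c); print(n,((Rm.T@(e[:2]-x[:2]))*1000).round(1))
```

```text
vise [ 0.5121  0.0619 -0.1173] [[-0.3, 0.4], [-0.6, 1.4], [1.8, 0.2], [-0.5, 0.1], [-0.4, -1.1], [1.3, -0.9]]
Lmark [-6.1 10.5]
R [34.3 30.4]
R2 [ 34.7 -48.5]
R3 [ 34.3 -52.9]
L2 [ -6.  -52.9]
liner [ 37.2 -30.6]
liner [35.4 48. ]
```

```bash
python3 -m pendant '[[[0,0,0],[38,-1,0],52],[[0,0,0],[38,-1,0],52],[[0,0,0],[37,-1,20],52],[[0,0,0],[0,0,40],52],[[0,0,0],[0,0,40],52],[[0,0,0],[0,0,35],52],[[0,0,0],[0,0,8],52],[[0,0,0],[0,0,0],52]]' | head -5
python3 -m pendant '[[[0,0,0],[0,3,0],52],[[0,0,0],[0,3,0],52],[[0,0,0],[0,2,0],52],[[0,0,0],[0,0,0],52]]' | head -4
python3 -m pendant '[[[0,0,0],[0,2,0],52],[[0,0,0],[0,1,0],52],[[0,0,0],[0,0,0],52]]' | head -4
```

```text
time: 10.92
eef_pos: [0.5234, 0.066, 0.0406]
orientation: [-0.002, 0.745, 0.667, -0.002]
force: [-0.0, 0.3, 1.2]
width: 0.0522
time: 11.25
eef_pos: [0.535, 0.0642, 0.0442]
orientation: [0.001, 0.746, 0.666, 0.001]
force: [0.5, -0.2, -0.3]
time: 11.5
eef_pos: [0.5363, 0.0639, 0.0429]
orientation: [0.0, 0.746, 0.666, 0.0]
force: [-1.0, -0.2, 0.8]
```

```bash
python3 -m pendant '[[[0,0,0],[0,1.5,0],52],[[0,0,0],[0,1.5,0],52],[[0,0,0],[0,0,0],52],[[0,0,0],[0,0,0],52]]' | head -4
python3 -m pendant '[[[0,0,0],[0,2,0],52],[[0,0,0],[0,0,0],52],[[0,0,0],[0,0,0],52]]' | head -4
```

```text
time: 11.83
eef_pos: [0.5376, 0.0636, 0.0422]
orientation: [-0.001, 0.746, 0.666, -0.001]
force: [-7.6, 1.0, 4.8]
time: 12.08
eef_pos: [0.5383, 0.0635, 0.0421]
orientation: [-0.002, 0.746, 0.666, -0.002]
force: [-12.3, 2.3, 8.9]
```

```bash
python3 -m pendant '[[[0,0,0],[0,-4,0],52],[[0,0,0],[0,-3,0],56],[[0,0,0],[0,0,-38],60],[[0,0,0],[0,0,-40],60],[[0,0,0],[-20,-5,-35],60],[[0,0,0],[-38,-11,-10],60],[[0,0,0],[-38,-11,-10],60],[[0,0,0],[-38,-11,-10],60]]' | head -2
python3 -m pendant '[[[0,0,0],[-38,-15,0],60],[[0,0,0],[-34,-15,0],60],[[0,0,-0.123],[0,0,0],60],[[0,0,-0.123],[0,0,0],60],[[0,0,-0.123],[0,0,0],60],[[0,0,-0.123],[0,0,0],60],[[0,0,-0.123],[0,0,0],60],[[0,0,-0.123],[0,0,0],60]]' | head -2
python3 -m pendant '[[[0,0,-0.123],[0,0,0],60],[[0,0,-0.123],[0,0,0],60],[[0,0,-0.123],[0,0,0],60],[[0,0,-0.123],[0,0,0],60],[[0,0,-0.123],[0,0,0],60],[[0,0,-0.123],[0,0,0],60],[[0,0,-0.123],[0,0,0],60],[[0,0,-0.123],[0,0,0],60]]' | head -2
python3 -m pendant '[[[0,0,-0.123],[0,0,0],60],[[0,0,-0.123],[0,0,0],60],[[0,0,0],[0,0,0],60]]' | head -2
python3 - <<'E'
from h import *
st(); print(psi(),np.round(arm.get_obs()["joint_pos"],2)); c=cam("wrist"); np.save("c5.npy",c[2]); save("wrist","w6.png",box=(100,80,400,300),k=2.6);print((c[2]-cam("wrist")[2]).round(4)[:3,3])
E
```

```text
time: 12.75
eef_pos: [0.4812, -0.0658, 0.1866]
time: 13.42
eef_pos: [0.4438, -0.1331, 0.1856]
time: 14.08
eef_pos: [0.4439, -0.1331, 0.1856]
time: 14.33
eef_pos: [0.4439, -0.1331, 0.1856]
14.33 [ 0.4439 -0.1331  0.1856] [ 4.000e-04 -1.454e-01  9.894e-01 -2.000e-04] [ 0.4 -0.3 -0.1] 0.0597 0.0
-2.8497 [-0.36  0.28  2.06 -0.    0.8  -2.22]
[ 0.0002 -0.0006  0.    ]
```

View pics/w6.png

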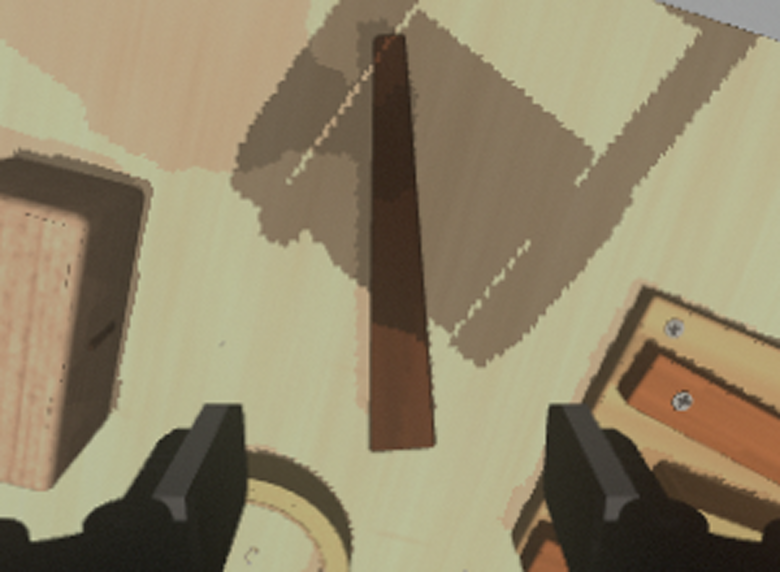

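Picture: wedge with its thin end at (373–405,35) and its thick end at (370,450)–(436,446). The right edge is square to the thick end, so it is the straight side, as described.

Run:
```python
from h import *
c=cam("wrist"); c=(c[0],c[1],np.load("c5.npy"))
f=lambda x,y:(100+(x+.5)/2.6-.5,80+(y+.5)/2.6-.5)
Wd=[((10,-85,34),f(436,446)),((-19,-85,34),f(370,450)),((10,85,34),f(405,35)),((-2,85,34),f(373,36))]
x,r=fit("wrist",c,Wd,[.44,-.13,1.9]); print(x,r)
a=x[2]; G=x[:2]+np.array([[np.cos(a),-np.sin(a)],[np.sin(a),np.cos(a)]])@[-.0025,-.035]
print(G, "psi target",a+np.pi/2-2*np.pi)
o=arm.get_obs(); print(go([*G,.018]))
```

```text
[ 0.44358696 -0.13254318  1.94588664] [[0.3, 1.4], [-0.3, 1.8], [0.1, -1.2], [-0.1, -0.5]]
[ 0.47706946 -0.12204689] psi target -2.766502336356581
[-34.9   1.3 167.6]
```

```bash
python3 -m pendant '[[[0,0,0],[-35,1,0],60],[[0,0,-0.04],[0,0,40],60],[[0,0,0],[0,0,40],60],[[0,0,0],[0,0,40],60],[[0,0,0],[0,0,34],60],[[0,0,0],[0,0,13.5],60],[[0,0,0],[0,0,0],60],[[0,0,0],[0,0,0],60]]' | head -4
python3 -m pendant '[[[0,0,0],[0,0,0],10],[[0,0,0],[0,0,0],10],[[0,0,0],[0,0,0],10],[[0,0,0],[0,0,0],10],[[0,0,0],[0,0,0],10],[[0,0,0],[0,0,0],10]]' 40
python3 - <<'E'
from h import *
st();print(psi())
E
```

```text
time: 15.05
eef_pos: [0.4766, -0.122, 0.0177]
orientation: [-0.001, -0.16, 0.987, 0.0]
force: [0.3, -0.1, -0.6]
time: 15.55
eef_pos: [0.4779, -0.1224, 0.0195]
orientation: [0.001, -0.162, 0.987, -0.001]
force: [-1.3, 0.2, 13.4]
width: 0.0229
gripper_force: 38.5
15.55 [ 0.4779 -0.1224  0.0195] [ 1.200e-03 -1.616e-01  9.869e-01 -6.000e-04] [-1.3  0.2 13.4] 0.0229 38.5
-2.817
```

```bash
python3 -m pendant '[[[0,0,0],[0,0,-25],10],[[0,0,0],[0,0,-40],10],[[0,0,0],[0,0,-40],10],[[0,0,0.12],[0,0,0],10],[[0,0,0.12],[0,0,0],10],[[0,0,0.12],[0,0,0],10],[[0,0,0.12],[0,0,0],10],[[0,0,0.12],[0,0,0],10]]' | head -2
python3 -m pendant '[[[0,0,0.12],[0,0,0],10],[[0,0,0.12],[0,0,0],10],[[0,0,0.12],[0,0,0],10],[[0,0,0.12],[0,0,0],10],[[0,0,0.12],[0,0,0],10],[[0,0,0.12],[0,0,0],10],[[0,0,0.12],[0,0,0],10],[[0,0,0.12],[0,0,0],10]]' | head -2
python3 -m pendant '[[[0,0,0.12],[0,0,0],10],[[0,0,0.12],[0,0,0],10],[[0,0,0.12],[0,0,0],10],[[0,0,0.12],[0,0,0],10],[[0,0,0.02],[0,0,0],10],[[0,0,0],[0,0,0],10]]'
python3 - <<'E'
from h import *
st();print(psi(),go([.4807,-.0623,.075]))
E
```

```text
time: 16.22
eef_pos: [0.4772, -0.1222, 0.1241]
time: 16.88
eef_pos: [0.4771, -0.1222, 0.1239]
time: 17.38
eef_pos: [0.4771, -0.1222, 0.1237]
orientation: [0.001, 0.762, 0.647, 0.0]
force: [-0.3, 0.1, -0.6]
width: 0.0233
gripper_force: 40.2
17.38 [ 0.4771 -0.1222  0.1237] [5.000e-04 7.622e-01 6.474e-01 3.000e-04] [-0.3  0.1 -0.6] 0.0233 40.2
1.4083 [59.7 -6.2 48.7]
```

```bash
python3 -m pendant '[[[0,0,0],[29.7,-6.2,0],10],[[0,0,0],[0,0,35],10],[[0,0,0],[0,0,25],10],[[0,0,0],[0,0,0],10],[[0,0,0],[0,0,0],10]]' | head -4
python3 -m pendant '[[[0,0,0],[0,0,12],10],[[0,0,0],[0,0,12],10],[[0,0,0],[0,0,0],10],[[0,0,0],[0,0,0],10]]' | head -4
python3 - <<'E'
from h import *
st();print(psi(),go([.4758,-.0919,.0385]))
E
```

```text
time: 17.8
eef_pos: [0.4748, -0.0916, 0.0628]
orientation: [-0.001, 0.762, 0.648, -0.001]
force: [1.4, -0.1, 0.3]
time: 18.13
eef_pos: [0.476, -0.0921, 0.0401]
orientation: [0.0, 0.762, 0.647, 0.0]
force: [0.2, -0.2, -0.1]
18.13 [ 0.476  -0.0921  0.0401] [2.000e-04 7.624e-01 6.471e-01 2.000e-04] [ 0.2 -0.2 -0.1] 0.0233 40.1
1.4076 [ 0.2 -0.2  1.6]
```

```bash
python3 -m pendant '[[[0,0,0],[15,0,1],10],[[0,0,0],[15,0,0],10],[[0,0,0],[0,0,0],10],[[0,0,0],[0,0,0],10]]' | head -4
python3 -m pendant '[[[0,0,0],[10,0,0],10],[[0,0,0],[7,0,0],10],[[0,0,0],[0,0,0],10],[[0,0,0],[0,0,0],10]]' | head -4
python3 - <<'E'
from h import *
o=st();d=np.array(o["eef_pos"])[:2]-[.511,.0607];print("origin in vise",(np.array([[.9934,-.1147],[.1147,.9934]])@d*1000-[-3,-35.6]).round(1))
E
```

```text
time: 18.47
eef_pos: [0.4813, -0.0621, 0.0393]
orientation: [0.001, 0.762, 0.647, 0.001]
force: [-0.3, -0.4, -0.5]
time: 18.8
eef_pos: [0.4833, -0.0452, 0.0381]
orientation: [0.0, 0.762, 0.647, 0.0]
force: [-0.3, 0.5, -0.6]
18.8 [ 0.4833 -0.0452  0.0381] [0.     0.7624 0.6471 0.    ] [-0.3  0.5 -0.6] 0.0234 40.2
origin in vise [-12.3 -72.8]
```

```bash
python3 -m pendant '[[[0,0,0],[6,0,0],10],[[0,0,0],[4,0,0],10],[[0,0,0],[0,0,0],10],[[0,0,0],[0,0,0],10]]' | head -4
python3 -m pendant '[[[0,0,0],[3,0,0.5],10],[[0,0,0],[2,0,0],10],[[0,0,0],[0,0,0],10],[[0,0,0],[0,0,0],10]]' | head -4
python3 - <<'E'
from h import *
o=st();d=np.array(o["eef_pos"])[:2]-[.511,.0607];print("origin in vise",(np.array([[.9934,-.1147],[.1147,.9934]])@d*1000-[-3,-35.6]).round(1))
E
```

```text
time: 19.13
eef_pos: [0.4853, -0.0354, 0.038]
orientation: [0.0, 0.763, 0.647, 0.0]
force: [1.5, 1.3, -0.6]
time: 19.47
eef_pos: [0.4864, -0.0307, 0.0376]
orientation: [0.0, 0.763, 0.647, 0.0]
force: [3.9, -0.3, 0.7]
19.47 [ 0.4864 -0.0307  0.0376] [4.000e-04 7.626e-01 6.469e-01 4.000e-04] [ 3.9 -0.3  0.7] 0.0231 40.3
origin in vise [-11. -58.]
```

```bash
python3 -m pendant '[[[0,0,0],[0,0,0],45],[[0,0,0],[0,0,0],45],[[0,0,0],[0,0,0],45],[[0,0,0],[0,0,-15],45],[[0,0,0],[0,0,-35],45],[[0,0,0],[-30,0,-30],45],[[0,0,0],[-38,0,-15],45],[[0,0,0],[-38,0,-15],60]]' | head -2
python3 -m pendant '[[[0,0,0],[-35,0,-20],60],[[0,0,0],[-35,0,-15],60],[[0,0,0],[0,0,0],60],[[0,0,0],[0,0,0],60]]' | head -2
python3 - <<'E'
from h import *
st();print(psi(),np.round(arm.get_obs()["joint_pos"],2)); c=cam("wrist"); np.save("c6.npy",c[2]); save("wrist","w7.png",k=1.5)
for q in ("mallet","wedge","rail"):
    print(q,[(np.round(np.array(d["rect"])*[512,384,512,384]).astype(int).tolist(),round(d["confidence"],2)) for d in arm.look_for(q,"wrist")])
E
```

```text
time: 20.13
eef_pos: [0.4682, -0.1353, 0.1484]
time: 20.47
eef_pos: [0.4568, -0.2055, 0.1827]
20.47 [ 0.4568 -0.2055  0.1827] [6.000e-04 7.637e-01 6.455e-01 3.000e-04] [-0.7 -0.1 -0.6] 0.0604 0.0
1.4034 [-0.48  0.33  1.99  0.    0.82 -0.32]
mallet []
wedge [([236, 0, 272, 46], 0.75)]
rail []
```

View pics/w7.png

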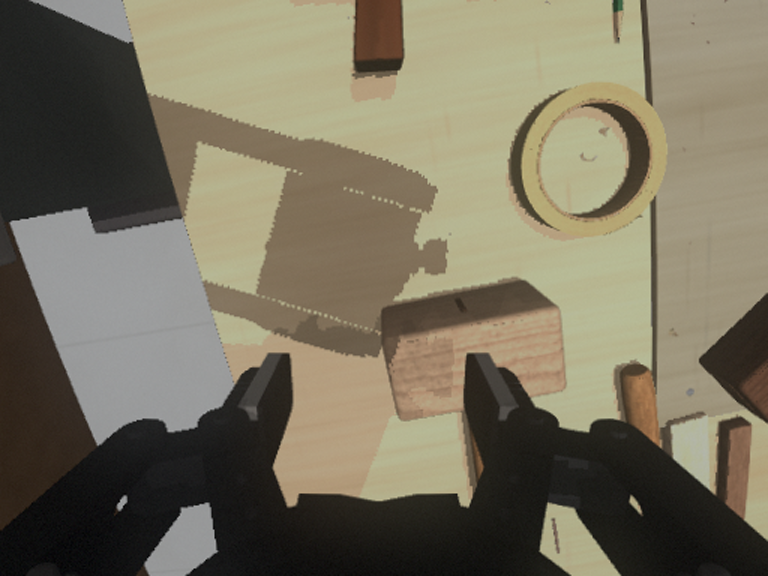

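Picture: the wedge stands in the vise with its thick end sticking out at (380,65). The mallet head's top-face corners are (388,341), (560,312), (565,386) and (400,418), and the masking tape is at (588,160).

Run:
```python
from h import *
K=cam("wrist"); c=(K[0],K[1],np.load("c6.npy")); c1=(K[0],K[1],np.load("c1.npy"))
f=lambda x,y:((x+.5)/1.5-.5,(y+.5)/1.5-.5)
M=[((154,-57.5,70),f(560,312)),((154,57.5,70),f(388,341)),((92,57.5,70),f(400,418)),((92,-57.5,70),f(565,386))]
print("mallet",*fit("wrist",c,M,[.516,-.395,1.6]))
B=[onz("wrist",f(*u),.052,c) for u in ((355,61),(403,58))]
Rm=np.array([[.9934,-.1147],[.1147,.9934]])
for b in B: print("butt in vise",(Rm@(b[:2]-[.511,.0607])*1000).round(1), b.round(4))
im=cv2.imread("pics/raw_w2.png").astype(int)
for col in (375,400,430,460,490):
    s=im[85:135,col]; d=np.abs(s-np.median(im[85:135,col],axis=0)).sum(1); w=np.where(d>60)[0]+85
    if len(w): 
        print(col,w.min(),w.max(), onz("wrist",(col,(w.min()+w.max())/2),.04,c1).round(4))
```

```text
mallet [ 0.516516   -0.3922722   1.61991592] [[1.1, -6.4], [-6.1, -0.5], [-0.8, 4.1], [3.2, 2.6]]
butt in vise [ -29.5 -143.3] [ 0.4653 -0.0783  0.052 ]
butt in vise [  -2.2 -143.1] [ 0.4924 -0.0812  0.052 ]
375 101 113 [ 0.5132 -0.3365  0.04  ]
400 101 114 [ 0.5133 -0.3744  0.04  ]
430 101 113 [ 0.5151 -0.4208  0.04  ]
460 100 113 [ 0.5173 -0.4685  0.04  ]
490 99 113 [ 0.5199 -0.5181  0.04  ]
```

```bash
python3 -m pendant '[[[0,0,0],[-28.1,18.9,0],50],[[0,0,0],[-28.1,18.9,0],50],[[0,0,0],[-28.1,18.9,0],50],[[0,0,0],[-28.1,18.9,0],50],[[0,0,-0.104],[0,0,25],50],[[0,0,-0.103],[0,0,30],50],[[0,0,0],[0,0,0],50],[[0,0,0],[0,0,0],50]]' | head -2
python3 - <<'E'
from h import *
st();print(psi(),go([.5127,-.329,.020]))
K=cam("wrist"); c=(K[0],K[1],np.load("c6.npy"))
f=lambda x,y:((x+.5)/1.5-.5,(y+.5)/1.5-.5)
print("tape",onz("wrist",f(597,155),.025,c).round(3))
im=arm.grab_frame("wrist"); cv2.imwrite("pics/raw_w8.png",im[:,:,::-1]); c=cam("wrist")
for P in ([.5127,-.329,.04],[.512,-.302,.04],[.512,-.302,.07]): print(proj("wrist",[P],c).round(0))
# handle rows near fingers: print gray profile along row of projected grip
g=cv2.cvtColor(im,cv2.COLOR_RGB2HSV); 
u,v=proj("wrist",[[.5127,-.329,.04]],c)[0]
for vv in (int(v)-10,int(v),int(v)+10): 
    if vv<384: print(vv,g[vv,170:340:5,1].tolist())
print(g[int(v)-80:int(v)+30:4,int(u),2].tolist())
E
```

```text
time: 21.33
eef_pos: [0.5124, -0.3251, 0.1254]
21.33 [ 0.5124 -0.3251  0.1254] [-2.300e-03  6.924e-01  7.215e-01 -3.000e-04] [ 0.4 -0.   0.3] 0.05 0.0
1.612 [ -4.2   0.6 105.4]
tape [ 0.613 -0.154  0.025]
[[251. 202.]]
[[251. 169.]]
[[251. 178.]]
191 [76, 76, 76, 75, 74, 73, 73, 70, 74, 74, 76, 76, 72, 75, 74, 128, 125, 129, 126, 71, 70, 72, 72, 54, 72, 68, 70, 71, 72, 46, 46, 48, 48, 49]
201 [75, 76, 76, 74, 72, 73, 73, 70, 73, 76, 75, 74, 74, 74, 75, 121, 126, 128, 123, 75, 70, 70, 48, 47, 47, 47, 47, 49, 47, 48, 48, 48, 47, 51]
211 [74, 78, 77, 77, 75, 75, 75, 73, 75, 77, 77, 77, 77, 76, 73, 126, 126, 125, 120, 73, 72, 48, 49, 46, 47, 47, 47, 46, 46, 48, 50, 48, 47, 50]
[123, 118, 128, 126, 113, 119, 124, 121, 111, 112, 119, 122, 121, 119, 91, 92, 99, 93, 104, 96, 99, 98, 93, 94, 97, 94, 96, 75]
```

```bash
python3 -m pendant '[[[0,0,0],[-4,0,35],50],[[0,0,0],[0,0,35],50],[[0,0,0],[0,0,30],50],[[0,0,0],[0,0,5],50],[[0,0,0],[0,0,0],50],[[0,0,0],[0,0,0],50]]' | head -4
python3 -m pendant '[[[0,0,0],[0,0,0],5],[[0,0,0],[0,0,0],5],[[0,0,0],[0,0,0],5],[[0,0,0],[0,0,0],5],[[0,0,0],[0,0,0],5],[[0,0,0],[0,0,0],5]]' 115
python3 - <<'E'
from h import *
st();print(psi())
E
```

```text
time: 21.88
eef_pos: [0.5145, -0.3313, 0.0239]
orientation: [0.001, 0.692, 0.722, 0.0]
force: [0.3, -0.5, 1.2]
time: 22.38
eef_pos: [0.5143, -0.3319, 0.0237]
orientation: [0.001, 0.692, 0.722, 0.0]
force: [-2.1, -1.9, 12.0]
width: 0.0142
gripper_force: 112.5
22.38 [ 0.5143 -0.3319  0.0237] [1.300e-03 6.918e-01 7.221e-01 1.000e-04] [-2.1 -1.9 12. ] 0.0142 112.5
1.6137
```

```bash
python3 -m pendant '[[[0,0,0],[0,0,-20],5],[[0,0,0],[0,0,-40],5],[[0,0,0],[0,0,-40],5],[[0,0,0],[0,0,-40],5],[[0,0,0],[0,0,0],5]]'
python3 - <<'E'
from h import *
K=cam("wrist"); c=(K[0],K[1],np.load("c6.npy"))
f=lambda x,y:((x+.5)/1.5-.5,(y+.5)/1.5-.5)
for n,u in (("planecorner",(702,360)),("plane upper",(768,293)),("chisel top",(632,365)),("ruler",(690,415))): print(n,onz("wrist",f(*u),0,c).round(3),onz("wrist",f(*u),.06,c).round(3))
for n,u in (("plane R",(331,228)),("planeL",(258,238)),("knob",(284,240))): print("side",n,onz("side",f(*u),0).round(3))
st();print(psi())
E
```

```text
time: 22.8
eef_pos: [0.5166, -0.3332, 0.17]
orientation: [0.005, 0.692, 0.722, 0.001]
force: [3.3, -1.5, -4.5]
width: 0.0142
gripper_force: 113.8
planecorner [ 0.712 -0.336  0.   ] [ 0.667 -0.299  0.06 ]
plane upper [ 0.768 -0.285  0.   ] [ 0.713 -0.257  0.06 ]
chisel top [ 0.651 -0.329  0.   ] [ 0.617 -0.293  0.06 ]
ruler [ 0.705 -0.389  0.   ] [ 0.661 -0.342  0.06 ]
side plane R [ 0.704 -0.328  0.   ]
side planeL [ 0.871 -0.241 -0.   ]
side knob [ 0.802 -0.238  0.   ]
22.8 [ 0.5166 -0.3332  0.17  ] [0.0053 0.6918 0.7221 0.0008] [ 3.3 -1.5 -4.5] 0.0142 113.8
1.6136
```

```bash
python3 -m pendant '[[[0,0,0],[41,5.2,0],5],[[0,0,0],[41,5.2,0],5],[[0,0,0],[41,5.2,0],5],[[0,0,0],[41,5.2,0],5],[[0,0,-0.118],[0,0,0],5],[[0,0,-0.118],[0,0,0],5],[[0,0,-0.118],[0,0,0],5],[[0,0,-0.118],[0,0,0],5]]' | head -2
python3 -m pendant '[[[0,0,-0.118],[0,0,0],5],[[0,0,-0.118],[0,0,0],5],[[0,0,-0.118],[0,0,0],5],[[0,0,-0.118],[0,0,0],5],[[0,0,-0.118],[0,0,0],5],[[0,0,-0.118],[0,0,0],5],[[0,0,-0.118],[0,0,0],5],[[0,0,-0.115],[0,0,0],5]]' | head -2
python3 -m pendant '[[[0,0,0],[0,0,0],5],[[0,0,0],[0,0,0],5],[[0,0,0],[0,0,0],5]]'
python3 - <<'E'
from h import *
st();print(psi(),go([.5303,-.1685,.038]),np.round(arm.get_obs()["joint_pos"],2))
E
```

```text
time: 23.47
eef_pos: [0.527, -0.1657, 0.162]
time: 24.13
eef_pos: [0.5269, -0.1661, 0.1619]
time: 24.38
eef_pos: [0.5271, -0.1662, 0.1619]
orientation: [-0.0, 0.059, 0.998, 0.0]
force: [-0.4, 0.4, -4.9]
width: 0.0141
gripper_force: 113.8
24.38 [ 0.5271 -0.1662  0.1619] [-0.      0.0595  0.9982  0.    ] [-0.4  0.4 -4.9] 0.0141 113.8
3.0225 [ -3.5  -1.9 123.9] [-0.36  0.43  1.89  0.    0.82 -1.81]
```

```bash
python3 -m pendant '[[[0,0,0],[-3.5,-2,30],5],[[0,0,0],[0,0,38],5],[[0,0,0],[0,0,38],5],[[0,0,0],[0,0,18],5],[[0,0,0],[0,0,0],5],[[0,0,0],[0,0,0],5]]' | head -4
python3 -m pendant '[[[0,0,0],[0,10,0],5],[[0,0,0],[0,18,0],5],[[0,0,0],[0,8,0],5]]'
```

```text
time: 24.88
eef_pos: [0.5299, -0.1685, 0.0375]
orientation: [-0.001, 0.058, 0.998, 0.0]
force: [0.1, -0.0, -4.0]
time: 25.13
eef_pos: [0.536, -0.1319, 0.0399]
orientation: [0.002, 0.058, 0.998, -0.0]
force: [1.1, -5.1, -4.8]
width: 0.0143
gripper_force: 114.0
```

```bash
python3 -m pendant '[[[0,0,0],[0,-15,0],5],[[0,0,0],[0,-15,0],5],[[0,0,0],[0,0,0],5],[[0,0,0],[0,0,0],5]]' | head -4
python3 -m pendant '[[[0,0,0],[0,15,0],5],[[0,0,0],[0,20,0],5],[[0,0,0],[0,5,0],5]]'
python3 -m pendant '[[[0,0,0],[0,-20,0],5],[[0,0,0],[0,-20,0],5],[[0,0,0],[0,0,0],5],[[0,0,0],[0,0,0],5]]' | head -4
```

```text
time: 25.47
eef_pos: [0.532, -0.163, 0.0394]
orientation: [0.001, 0.058, 0.998, -0.0]
force: [0.4, -0.2, -4.9]
time: 25.72
eef_pos: [0.537, -0.1216, 0.039]
orientation: [0.001, 0.057, 0.998, -0.0]
force: [1.4, -10.5, -4.9]
width: 0.014
gripper_force: 114.6
time: 26.05
eef_pos: [0.5313, -0.163, 0.0385]
orientation: [0.0, 0.058, 0.998, -0.0]
force: [-0.1, 0.0, -4.7]
```

```bash
python3 -m pendant '[[[0,0,0],[0,20,0],5],[[0,0,0],[0,22,0],5],[[0,0,0],[0,8,0],5]]'
python3 -m pendant '[[[0,0,0],[0,-20,0],5],[[0,0,0],[0,-25,0],5],[[0,0,0],[0,0,0],5],[[0,0,0],[0,0,0],5]]' | head -4
python3 - <<'E'
from h import *
st(); c=cam("wrist"); im=arm.grab_frame("wrist"); np.save("c9.npy",c[2]); cv2.imwrite("pics/raw_w9.png",im[:,:,::-1])
for q in ("wedge","rail","vise"):
    print(q,[(np.round(np.array(d["rect"])*[512,384,512,384]).astype(int).tolist(),round(d["confidence"],2)) for d in arm.look_for(q,"wrist")])
E
```

```text
time: 26.3
eef_pos: [0.5379, -0.1116, 0.0385]
orientation: [0.001, 0.056, 0.998, -0.001]
force: [2.1, -21.0, -4.8]
width: 0.0143
gripper_force: 115.9
time: 26.63
eef_pos: [0.5317, -0.1579, 0.0382]
orientation: [0.0, 0.058, 0.998, 0.0]
force: [0.0, 0.2, -4.4]
26.63 [ 0.5317 -0.1579  0.0382] [1.000e-04 5.790e-02 9.983e-01 0.000e+00] [ 0.   0.2 -4.4] 0.0141 114.8
wedge [([434, 107, 512, 174], 0.96)]
rail [([434, 108, 512, 176], 0.32)]
vise [([431, 29, 512, 276], 0.78), ([433, 107, 512, 173], 0.52)]
```

Run:
```python
from h import *
K=cam("wrist"); c=(K[0],K[1],np.load("c9.npy"))
Rm=np.array([[.9934,-.1147],[.1147,.9934]])
im=cv2.imread("pics/raw_w9.png"); g=cv2.cvtColor(im,cv2.COLOR_BGR2GRAY)
for r in (120,135,150,165): print(r,g[r,415:475:3].tolist())
for u in ((434,112),(434,140),(434,170),(440,140)): 
  for z in (.052,.018): print(u,z,(Rm@(onz("wrist",u,z,c)[:2]-[.511,.0607])*1000).round(1))
```

```text
120 [187, 161, 206, 123, 123, 125, 124, 123, 111, 45, 44, 44, 43, 42, 40, 39, 38, 36, 35, 34]
135 [188, 188, 124, 123, 124, 126, 123, 124, 45, 46, 43, 45, 41, 40, 40, 38, 38, 40, 36, 36]
150 [183, 149, 133, 123, 123, 126, 123, 55, 48, 48, 46, 45, 45, 43, 43, 44, 42, 39, 38, 39]
165 [220, 221, 219, 220, 222, 223, 222, 222, 207, 207, 205, 75, 70, 62, 46, 47, 45, 44, 44, 46]
(434, 112) 0.052 [ -25.2 -135.8]
(434, 112) 0.018 [ -24.8 -114.8]
(434, 140) 0.052 [ -13.1 -133.9]
(434, 140) 0.018 [  -9.5 -112.4]
(434, 170) 0.052 [   0.5 -131.7]
(434, 170) 0.018 [   7.7 -109.5]
(440, 140) 0.052 [ -13.1 -131.1]
(440, 140) 0.018 [  -9.6 -108.8]
```

```bash
python3 -m pendant '[[[0,0,0],[0,-5,-30],5],[[0,0,0],[0,-5,-38],5],[[0,0,0],[0,0,-38],5],[[0,0,0],[0,0,-20],5],[[0,0,0.118],[0,0,0],5],[[0,0,0.118],[0,0,0],5],[[0,0,0.118],[0,0,0],5],[[0,0,0.118],[0,0,0],5]]' | head -2
python3 -m pendant '[[[0,0,0.118],[0,0,0],5],[[0,0,0.118],[0,0,0],5],[[0,0,0.118],[0,0,0],5],[[0,0,0.118],[0,0,0],5],[[0,0,0.118],[0,0,0],5],[[0,0,0.118],[0,0,0],5],[[0,0,0.118],[0,0,0],5],[[0,0,0.111],[0,0,0],5]]' | head -2
python3 -m pendant '[[[0,0,0],[-33,-5,0],5],[[0,0,0],[-33,-5,0],5],[[0,0,0],[-33,-5,0],5],[[0,0,0],[-33,-5,0],5],[[0,0,0],[-30,-4,0],5],[[0,0,0],[0,0,0],5],[[0,0,0],[0,0,0],5]]'
python3 - <<'E'
from h import *
st();print(psi(),go([.5145,-.332,.0237]))
E
```

```text
time: 27.5
eef_pos: [0.5304, -0.1668, 0.1642]
time: 28.17
eef_pos: [0.5303, -0.1668, 0.1639]
time: 28.75
eef_pos: [0.5138, -0.3314, 0.1636]
orientation: [-0.0, 0.691, 0.723, -0.0]
force: [-0.9, 1.4, -6.1]
width: 0.014
gripper_force: 114.8
28.75 [ 0.5138 -0.3314  0.1636] [-2.000e-04  6.909e-01  7.229e-01 -0.000e+00] [-0.9  1.4 -6.1] 0.014 114.8
1.6161 [ -0.7   0.7 139.9]
```

```bash
python3 -m pendant '[[[0,0,0],[0,0,38],5],[[0,0,0],[0,0,38],5],[[0,0,0],[0,0,35],5],[[0,0,0],[0,0,18],5],[[0,0,0],[0,0,5],5],[[0,0,0],[0,0,0],5],[[0,0,0],[0,0,0],5]]' | head -4
python3 -m pendant '[[[0,0,0],[0,0,4],5],[[0,0,0],[0,0,2],5],[[0,0,0],[0,0,0],5],[[0,0,0],[0,0,0],5]]' | head -4
```

```text
time: 29.33
eef_pos: [0.5149, -0.3301, 0.0309]
orientation: [0.0, 0.69, 0.724, 0.0]
force: [0.5, -0.4, -4.5]
time: 29.67
eef_pos: [0.5145, -0.3308, 0.0246]
orientation: [0.0, 0.69, 0.724, 0.0]
force: [0.4, -1.1, -4.9]
```

```bash
python3 -m pendant '[[[0,0,0],[0,0,1.5],5],[[0,0,0],[0,0,0],5],[[0,0,0],[0,0,0],5]]' | head -4
python3 -m pendant '[[[0,0,0],[0,0,0],48],[[0,0,0],[0,0,0],48],[[0,0,0],[0,0,0],48],[[0,0,0],[0,0,0],48],[[0,0,0],[0,0,-35],48],[[0,0,0],[0,0,-40],48],[[0,0,0],[0,0,-40],48],[[0,0,0],[0,0,-40],48]]' | head -4
```

```text
time: 29.92
eef_pos: [0.5146, -0.3314, 0.0237]
orientation: [0.001, 0.69, 0.723, 0.0]
force: [-5.2, -1.7, 13.0]
time: 30.58
eef_pos: [0.5138, -0.3303, 0.179]
orientation: [-0.0, 0.69, 0.724, -0.0]
force: [1.6, -2.2, -0.8]
```

```bash
python3 -m pendant '[[[0,0,0],[40,-5,0],48],[[0,0,0],[40,-5,0],48],[[0,0,0],[40,-5,0],48],[[0,0,0],[40,-5,0],48],[[0,0,0],[15,0,0],48],[[0,0,0],[0,0,0],48],[[0,0,0],[0,0,0],48]]' | head -2
python3 - <<'E'
from h import *
st(); c=cam("wrist"); im=arm.grab_frame("wrist"); cv2.imwrite("pics/raw_w10.png",im[:,:,::-1])
for q in ("wedge","rail","mallet"):
    print(q,[(np.round(np.array(d["rect"])*[512,384,512,384]).astype(int).tolist(),round(d["confidence"],2)) for d in arm.look_for(q,"wrist")])
for P in ([-15.5,-110,52],[-15.5,-110,18],[-1,-50,56],[39,-50,56],[39,-76,36],[70,-88,36]):
    a=-.115; v=np.array(P)/1000; w=[.511+np.cos(a)*v[0]-np.sin(a)*v[1],.0607+np.sin(a)*v[0]+np.cos(a)*v[1],v[2]]; print(P,proj("wrist",[w],c).round(1))
g=cv2.cvtColor(im,cv2.COLOR_RGB2HSV)
u,v=proj("wrist",[[.511-.0154-.0126,.0607+.0018-.1093,.052]],c)[0]
print(int(u),int(v)); print([im[r,int(u)].tolist() for r in range(int(v)-24,int(v)+40,4)])
E
```

```text
time: 31.17
eef_pos: [0.4862, -0.156, 0.1777]
31.17 [ 0.4862 -0.156   0.1777] [3.000e-04 6.896e-01 7.242e-01 1.000e-04] [ 0.7 -0.9  0.4] 0.0484 0.0
wedge [([240, 0, 289, 72], 0.67)]
rail [([286, 1, 334, 12], 0.72)]
mallet [([215, 244, 309, 332], 0.87), ([203, 2, 361, 63], 0.56)]
[-15.5, -110, 52] [[254.2  61.5]]
[-15.5, -110, 18] [[253.9  66.7]]
[-1, -50, 56] [[284.5 -13.5]]
[39, -50, 56] [[333.1  -3.7]]
[39, -76, 36] [[320.9  35.4]]
[70, -88, 36] [[351.4  56.2]]
254 61
[[93, 59, 40], [92, 59, 40], [93, 59, 40], [92, 61, 41], [92, 59, 41], [91, 58, 39], [91, 60, 41], [48, 40, 28], [107, 93, 74], [184, 160, 127], [184, 160, 128], [183, 161, 128], [184, 159, 128], [184, 181, 145], [186, 179, 141], [184, 177, 140]]
```

```bash
python3 -m pendant '[[[0,0,0],[28,25,0],48],[[0,0,0],[28,25,0],48],[[0,0,0],[28,22,0],48],[[0,0,0],[0,0,0],48],[[0,0,0],[0,0,0],48],[[0,0,0],[0,0,0],48]]' | head -2
python3 - <<'E'
from h import *
st(); c=cam("wrist"); im=arm.grab_frame("wrist"); cv2.imwrite("pics/raw_w11.png",im[:,:,::-1]); g=cv2.cvtColor(im,cv2.COLOR_RGB2GRAY)
a=-.115
def W(P): v=np.array(P)/1000; return [.511+np.cos(a)*v[0]-np.sin(a)*v[1],.0607+np.sin(a)*v[0]+np.cos(a)*v[1],v[2]]
for y in (-65,-35,-20):
  p=[proj("wrist",[W((x,y,36))],c)[0].round(1).tolist() for x in (39,47,70)]; q=proj("wrist",[W((39,y,56))],c)[0].round(1).tolist(); print(y,p,"railtop edge",q, "camx",c[2][:3,3].round(3))
  r=int(p[0][1]); 
  if 0<=r<384: u=int(p[0][0]); print([tuple(im[r,k]) and int(g[r,k]) for k in range(u-20,u+45,1)], u-20)
E
```

```text
time: 31.87
eef_pos: [0.5537, -0.07, 0.1771]
31.87 [ 0.5537 -0.07    0.1771] [-3.000e-04  6.903e-01  7.235e-01 -3.000e-04] [-0.3 -0.5  0.4] 0.048 0.0
-65 [[242.8, 117.4], [251.2, 118.8], [275.3, 122.9]] railtop edge [242.1, 118.2] camx [0.551 0.002 0.319]
[113, 117, 120, 124, 125, 118, 115, 115, 115, 112, 113, 110, 109, 111, 108, 110, 109, 108, 109, 107, 105, 92, 88, 71, 48, 38, 39, 38, 40, 41, 68, 78, 80, 80, 79, 78, 77, 76, 76, 75, 82, 93, 105, 104, 100, 90, 81, 77, 76, 76, 80, 77, 78, 74, 100, 124, 125, 125, 125, 126, 126, 125, 127, 126, 125] 222
-35 [[247.8, 84.3], [256.5, 85.8], [281.2, 90.1]] railtop edge [247.5, 82.6] camx [0.551 0.002 0.319]
[174, 175, 174, 174, 174, 175, 174, 173, 173, 173, 173, 173, 173, 173, 174, 174, 173, 173, 173, 173, 173, 173, 173, 93, 49, 51, 49, 48, 50, 51, 96, 128, 129, 128, 128, 130, 125, 124, 122, 120, 119, 118, 120, 120, 121, 120, 119, 118, 118, 120, 121, 123, 126, 128, 107, 158, 193, 193, 192, 193, 193, 191, 192, 192, 193] 227
-20 [[250.5, 67.2], [259.2, 68.7], [284.3, 73.1]] railtop edge [250.3, 64.1] camx [0.551 0.002 0.319]
[176, 175, 175, 176, 177, 175, 174, 175, 174, 174, 173, 174, 173, 174, 175, 174, 174, 174, 174, 174, 174, 174, 134, 69, 50, 51, 49, 51, 52, 56, 115, 129, 129, 131, 129, 128, 128, 124, 121, 119, 117, 119, 118, 119, 119, 118, 118, 118, 116, 119, 118, 122, 127, 127, 122, 162, 192, 193, 193, 193, 193, 193, 192, 192, 192] 230
```

The liner band measures about 1.5 mm squeezed, which is borderline, so I'll tap again for margin.

```bash
python3 -m pendant '[[[0,0,0],[-37,-7.3,0],48],[[0,0,0],[-37,-7.3,0],48],[[0,0,0],[-37,-7.3,0],48],[[0,0,0],[-37,-7.3,0],48],[[0,0,0],[-37,-7.3,0],48],[[0,0,0],[-37,-7.3,0],48],[[0,0,0],[-37,-7.3,0],48],[[0,0,0],[0,0,0],48]]' | head -2
python3 -m pendant '[[[0,0,0],[0,0,0],48],[[0,0,0],[0,0,35],48],[[0,0,0],[0,0,20],48],[[0,0,0],[0,0,0],48]]' | head -2
python3 - <<'E'
from h import *
st(); print(psi(),go([.5142,-.3315,.0235]))
c=cam("wrist"); im=arm.grab_frame("wrist"); g=cv2.cvtColor(im,cv2.COLOR_RGB2HSV)
u,v=proj("wrist",[[.5142,-.3315,.04]],c)[0]; print(u,v,[(i,int(g[int(v),i,1])) for i in range(int(u)-24,int(u)+24,3)])
E
```

```text
time: 32.58
eef_pos: [0.5131, -0.3379, 0.1777]
time: 32.92
eef_pos: [0.5124, -0.3287, 0.1189]
32.92 [ 0.5124 -0.3287  0.1189] [-3.100e-03  6.905e-01  7.233e-01 -4.000e-04] [-0.2  0.8 -0.2] 0.0479 0.0
1.6172 [-3.3  2.2 95.4]
254.28475159497032 204.96495725006434 [(230, 76), (233, 74), (236, 71), (239, 75), (242, 74), (245, 106), (248, 131), (251, 130), (254, 129), (257, 126), (260, 125), (263, 124), (266, 75), (269, 72), (272, 74), (275, 73)]
```

```bash
python3 -m pendant '[[[0,0,0],[-3,2,38],48],[[0,0,0],[0,0,38],48],[[0,0,0],[0,0,18],48],[[0,0,0],[0,0,2],48],[[0,0,0],[0,0,0],5],[[0,0,0],[0,0,0],5],[[0,0,0],[0,0,0],5],[[0,0,0],[0,0,0],5]]' 115 | head -4
python3 -m pendant '[[[0,0,0],[0,0,0],5],[[0,0,0],[0,0,0],5],[[0,0,0],[0,0,-30],5],[[0,0,0],[0,0,-38],5],[[0,0,0],[0,0,-38],5],[[0,0,0],[0,0,-30],5],[[0,0,0],[33,5,0],5],[[0,0,0],[33,5,0],5]]'
python3 -m pendant '[[[0,0,0],[33,5,0],5],[[0,0,0],[33,5,0],5],[[0,0,0],[30,4,0],5],[[0,0,-0.118],[0,0,0],5],[[0,0,-0.118],[0,0,0],5],[[0,0,-0.118],[0,0,0],5],[[0,0,-0.118],[0,0,0],5],[[0,0,-0.118],[0,0,0],5]]' | head -2
python3 -m pendant '[[[0,0,-0.118],[0,0,0],5],[[0,0,-0.118],[0,0,0],5],[[0,0,-0.118],[0,0,0],5],[[0,0,-0.118],[0,0,0],5],[[0,0,-0.118],[0,0,0],5],[[0,0,-0.118],[0,0,0],5],[[0,0,-0.111],[0,0,0],5],[[0,0,0],[0,0,0],5]]' | head -2
python3 - <<'E'
from h import *
st();print(psi(),go([.5303,-.1625,.038]))
E
```

```text
time: 33.63
eef_pos: [0.5183, -0.3342, 0.0287]
orientation: [0.001, 0.69, 0.724, 0.0]
force: [-1.9, -0.9, 7.9]
time: 34.3
eef_pos: [0.5255, -0.2684, 0.1662]
orientation: [0.003, 0.691, 0.723, 0.001]
force: [0.3, 0.6, -6.0]
width: 0.0138
gripper_force: 114.0
time: 34.97
eef_pos: [0.5339, -0.1704, 0.1638]
time: 35.63
eef_pos: [0.5338, -0.1705, 0.1637]
35.63 [ 0.5338 -0.1705  0.1637] [ 8.000e-04  5.440e-02  9.985e-01 -2.000e-04] [-0.7  0.  -4.6] 0.0138 114.1
3.0328 [  4.6   7.7 125.6]
```

```bash
python3 -m pendant '[[[0,0,0],[2,0,30],5],[[0,0,0],[0,0,38],5],[[0,0,0],[0,0,38],5],[[0,0,0],[0,0,15],5],[[0,0,0],[0,15,0],5],[[0,0,0],[0,10,0],5],[[0,0,0],[0,0,0],5]]' | head -4
python3 -m pendant '[[[0,0,0],[0,15,0],5],[[0,0,0],[0,20,0],5],[[0,0,0],[0,6,0],5]]'
python3 -m pendant '[[[0,0,0],[0,-20,0],5],[[0,0,0],[0,-10,0],5],[[0,0,0],[0,0,0],5]]' | head -4
```

```text
time: 36.22
eef_pos: [0.5349, -0.144, 0.0421]
orientation: [0.0, 0.058, 0.998, 0.0]
force: [0.5, 0.6, -4.5]
time: 36.47
eef_pos: [0.5411, -0.1045, 0.0431]
orientation: [0.002, 0.057, 0.998, -0.001]
force: [1.3, -24.9, -4.1]
width: 0.0136
gripper_force: 117.9
time: 36.72
eef_pos: [0.5366, -0.1363, 0.0427]
orientation: [0.001, 0.058, 0.998, -0.0]
force: [0.1, -0.1, -5.1]
```

```bash
python3 -m pendant '[[[0,0,0],[0,-20,-5],5],[[0,0,0],[0,-10,-38],5],[[0,0,0],[0,0,-38],5],[[0,0,0],[0,0,-38],5],[[0,0,0.118],[0,0,0],5],[[0,0,0.118],[0,0,0],5],[[0,0,0.118],[0,0,0],5],[[0,0,0.118],[0,0,0],5]]' | head -2
python3 -m pendant '[[[0,0,0.118],[0,0,0],5],[[0,0,0.118],[0,0,0],5],[[0,0,0.118],[0,0,0],5],[[0,0,0.118],[0,0,0],5],[[0,0,0.118],[0,0,0],5],[[0,0,0.118],[0,0,0],5],[[0,0,0.118],[0,0,0],5],[[0,0,0.111],[0,0,0],5]]' | head -2
python3 -m pendant '[[[0,0,0],[-33,-4,0],5],[[0,0,0],[-33,-4,0],5],[[0,0,0],[-33,-4,0],5],[[0,0,0],[-33,-4,0],5],[[0,0,0],[-32,-4,0],5],[[0,0,0],[0,0,38],5],[[0,0,0],[0,0,38],5],[[0,0,0],[0,0,20],5]]' | head -2
python3 -m pendant '[[[0,0,0],[0,0,10],5],[[0,0,0],[0,0,5],5],[[0,0,0],[0,0,0],5],[[0,0,0],[0,0,0],5]]' | head -4
```

```text
time: 37.38
eef_pos: [0.5324, -0.1644, 0.1615]
time: 38.05
eef_pos: [0.5323, -0.1643, 0.1611]
time: 38.72
eef_pos: [0.5184, -0.329, 0.0618]
time: 39.05
eef_pos: [0.5209, -0.3294, 0.0508]
orientation: [0.001, 0.69, 0.723, 0.0]
force: [0.2, 0.0, -4.3]
```

```bash
python3 -m pendant '[[[0,0,0],[0,0,12],5],[[0,0,0],[0,0,7],5],[[0,0,0],[0,0,0],5],[[0,0,0],[0,0,0],5]]' | head -4
python3 -m pendant '[[[0,0,0],[0,0,2],5],[[0,0,0],[0,0,1],5],[[0,0,0],[0,0,0],5],[[0,0,0],[0,0,0],5]]' | head -4
```

```text
time: 39.38
eef_pos: [0.5199, -0.3289, 0.0302]
orientation: [-0.0, 0.69, 0.724, -0.0]
force: [0.6, -0.1, -4.6]
time: 39.72
eef_pos: [0.5203, -0.3297, 0.0286]
orientation: [0.001, 0.69, 0.724, -0.0]
force: [-4.5, -1.1, 10.9]
```

Down. Release, then re-measure the liner band from the same viewpoint.

```bash
python3 -m pendant '[[[0,0,0],[0,0,0],48],[[0,0,0],[0,0,0],48],[[0,0,0],[0,0,0],48],[[0,0,0],[0,0,0],48],[[0,0,0],[0,0,-35],48],[[0,0,0],[0,0,-40],48],[[0,0,0],[0,0,-40],48],[[0,0,0],[0,0,-35],48]]' | head -4
python3 -m pendant '[[[0,0,0],[37,6.5,0],48],[[0,0,0],[37,6.5,0],48],[[0,0,0],[37,6.5,0],48],[[0,0,0],[37,6.5,0],48],[[0,0,0],[37,6.5,0],48],[[0,0,0],[37,6.5,0],48],[[0,0,0],[37,6.5,0],48],[[0,0,0],[0,0,0],48]]' | head -2
python3 -m pendant '[[[0,0,0],[0,0,0],48],[[0,0,0],[0,0,0],48],[[0,0,0],[0,0,0],48]]' | head -2
python3 - <<'E'
from h import *
st(); c=cam("wrist"); im=arm.grab_frame("wrist"); g=cv2.cvtColor(im,cv2.COLOR_RGB2GRAY)
cv2.imwrite("pics/raw_w12.png",im[:,:,::-1])
a=-.115
def W(P): v=np.array(P)/1000; return [.511+np.cos(a)*v[0]-np.sin(a)*v[1],.0607+np.sin(a)*v[0]+np.cos(a)*v[1],v[2]]
for y in (-35,-20):
  p=[proj("wrist",[W((x,y,36))],c)[0].round(1).tolist() for x in (39,47,70)]; print(y,p)
  r=int(p[0][1]); u=int(p[0][0])
  if 0<=r<384: print(u-10,[int(g[r,k]) for k in range(u-10,u+35)])
im2=arm.grab_frame("side")
for n in ("side","wrist"):
  for q in ("mallet","wedge","rail"):
    print(n,q,[(np.round(np.array(d["rect"])*[512,384,512,384]).astype(int).tolist(),round(d["confidence"],2)) for d in arm.look_for(q,n)])
E
```

```text
time: 40.38
eef_pos: [0.5201, -0.329, 0.1798]
orientation: [0.0, 0.69, 0.724, 0.0]
force: [0.5, -1.2, -0.4]
time: 41.05
eef_pos: [0.5535, -0.0627, 0.1775]
time: 41.3
eef_pos: [0.5533, -0.0691, 0.1774]
41.3 [ 0.5533 -0.0691  0.1774] [ 1.000e-04  6.906e-01  7.233e-01 -1.000e-04] [ 0.5 -0.2  0.4] 0.0482 0.0
-35 [[248.1, 85.4], [256.7, 86.9], [281.4, 91.2]]
238 [173, 174, 173, 173, 173, 172, 173, 174, 173, 172, 174, 173, 174, 91, 48, 50, 50, 48, 49, 86, 124, 128, 127, 128, 128, 126, 124, 123, 119, 116, 118, 119, 119, 119, 120, 117, 118, 119, 120, 119, 123, 124, 128, 108, 149]
-20 [[250.7, 68.3], [259.4, 69.9], [284.4, 74.2]]
240 [174, 173, 174, 174, 174, 174, 174, 175, 173, 176, 175, 174, 173, 150, 75, 50, 53, 50, 51, 51, 109, 129, 128, 128, 130, 129, 126, 125, 124, 120, 117, 116, 119, 120, 120, 120, 119, 118, 118, 117, 117, 121, 125, 126, 121]
side mallet [([250, 124, 281, 168], 0.64)]
side wedge [([245, 174, 269, 206], 0.84), ([195, 215, 221, 246], 0.7)]
side rail [([244, 219, 280, 253], 0.87), ([230, 180, 256, 209], 0.83), ([216, 270, 281, 321], 0.67)]
wrist mallet [([194, 299, 261, 334], 0.87)]
wrist wedge [([164, 0, 215, 156], 0.75)]
wrist rail [([204, 0, 263, 102], 0.68)]
```

```bash
python3 -c "
from h import *
print(arm.hand_in())"
```

```text
the job is handed in; nothing more can be done
None
```

I handed the job in at about 41 s: the rail is seated mortise up with the wedge tapped home in four separate taps, the liner squeezed about 2.5 mm by camera estimate (tight from 1.5 mm), and the mallet back flat near its starting place. I did not look at the bystanders again afterwards.

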